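# Clamp a blank in the bandsaw sled with the click-clutch knob

### The arm

A 6-joint arm with a two-finger parallel gripper is mounted at the origin on the work surface. World frame = base frame: x ahead of the robot, y to its left, z up, the work surface at z = 0. Lengths are in m, angles in degrees, forces in N, time in s.
With the tool pointing down it reaches from about 0.325 to 0.85 m from the base axis. Payload 4.4 kg.
Tool frame: the origin (TCP) lies at the very end of the fingers, on their centre line; the grasp point (between the pads) lies 19 mm behind it (robot.grasp_offset is the distance from the TCP to the grasp point, in m); z points along the fingers, y is the line along which they close (so a half turn about z gives the same grasp; the last joint's range is limited). The gripper opens to 94 mm and grips with 3 to 60 N. Pads are 16 mm wide; open, the fingers measure 119 mm over their backs; the gripper's body (75 mm by 177 mm) begins 78 mm behind the grasp point.
Start: joints at [60.991, 11.837, 88.321, -0, 79.842, -8.623], TCP at [0.2, 0.539, 0.205] pointing down, gripper open.
Joint ranges: [-156.59, 156.59], [-49.26, 127.26], [12.9, 141.05], [-63.56, 243.56], [4.71, 150.69], [-161.64, 161.64]. Speed limits (degrees/s): [159.86, 159.86, 180, 180, 180, 180].

### API

Orientations are given as [roll, pitch, yaw] about the fixed x, y, z axes, in that order (R = Rz(yaw) Ry(pitch) Rx(roll)).
In Python, from station import robot, eyes, nets gives the robot as it stands.
- The arm moves only by the tool send_rows, never from a script. Its argument "increments" is a list of rows, each a list of 2 entries, a list of its own where there are three numbers: the shift along the tool's x, y, z each as a share of 0.2 m, from -1 to 1, then the turn, a rotation vector about the tool's x, y, z each as a share of 180 degrees, from -1 to 1. In form: [[[tx, ty, tz], [wx, wy, wz]], ...]. A call has 1 to 20 rows; each row is the pose to reach, as a shift and turn from the pose commanded when the call began, along the tool's axes at that moment, turning the shorter way round; what a row does not reach only later rows make up. A row lasts 1/10 s, in which the tool goes at most 50 mm and 8.59 degrees, less where a joint would pass 70% of its speed; a pose out of reach is approached as far as the arm can. A call with a number of a shift or a turn outside -1 to 1 is refused whole. A call with a gripper value outside its range is refused whole. "grip" is the opening, from 0 (shut) to 1 (fully open), set as the call begins (left out, the last holds). The fingers move at their own pace and stop on an object; "grip_force" is the grip in N (left out, the last holds). Time passes only in rows, so rows that repeat a pose let the fingers close. It gives the time, the measured TCP pose, the force, the opening and the grip force at its end, in the units of the state.
- robot.get_obs(): the state, without advancing time (a new reading comes with each control period).
- eyes.camera(name): name is "scene" or "top" or "wrist"; returns the picture (480x640x3 uint8, red, green, blue); there is no depth.
- eyes.camera_model(name): a dict with "intrinsics" (3x3 intrinsics, pixels), "view" (4x4, takes a point from world to camera coordinates). Camera axes: x right, y down, z forward; pixel columns grow to the right and rows downward; lengths in m; the calibration is good to about 2 mm. A picture is of the moment at which its call begins: read the wrist's pose just before it. camera_model takes no time and is no camera call; for the wrist camera it gives the pose at the moment of the call.
- robot.finish_job(): hands the job in; it is judged then, once.
Trained networks look in the newest picture that a camera, given by its name, has taken for a name from the list of things; names that differ only in an ending like _2 or _b are one class to them, and where a whole thing is asked for, a point or a joint stands for the part that bears it (a point fixed in the world has none). Each returns a list of dicts, best first, with "score" (0 to 1); they miss things now and then, are a little off and sometimes report something else, mostly with a low value. They report only what shows in the picture. A call takes as long as a camera call. They do not tell look-alikes from the thing itself.
- nets.masks_of(camera, thing): "region" (480x640 bool, what is visible of it) and "point" ([row, column] in pixels, amid what is visible of it).
The state is a dict: "t": time; "joints": joint angles; "dq": joint speeds; "joint_efforts": joint torques, N m; "tool_pos": TCP position; "eef_rot": TCP orientation; "wrist_force": force on the tool from outside, world axes, zero at the start; "moment": the same for the moment, N m; "gripper_width": finger opening in m; "grip_force": force on a finger pad.
Only numpy, scipy, OpenCV 4.12 (cv2) and the standard library are available. Lean on these libraries where they do the work, as an engineer would, in place of code of your own. Each camera call takes 0.05 s, during which the arm holds its last target. There are 200 camera calls.

### The job

Get the wooden blank ready for the bandsaw: gently push it along its channel in the sled until its end is fully home against the stop block, then turn the hold-down clamp's black knob clockwise until its slip clutch clicks once, and let go. Do not turn on after the click: the knob then drives solid and the foot crushes the wood. Leave the other things on the bench where they are.

Things in the scene. Friction and masses are not known exactly. Their poses are not given: they have to be found in the camera images.
- sled: Fixed wooden board 300 x 160 x 15 mm on the bench. Origin: centre of its underside. x runs along the channel towards the stop, z up. Channel 48 mm wide, centred on y = 0, between two guide strips (10 mm high, 12 mm thick, x = -40 to +90 mm). A dark stop block (84 mm wide, 30 mm high above the board) with a springy rubber buffer on it closes the +x end.
- stop (a point): Centre of the face of the stop's rubber buffer (looks to the sled's -x; 40 mm wide, 1.5 to 13.5 mm above the board, gives 1 mm per 6 N, 3 mm at most) at the level of the board's upper face, 15 mm above the bench; sled frame (110, 0, 15) mm; axes as the sled's.
- blank: Loose straight wooden blank 160 x 44 x 28 mm (x, y, z), about 0.14 kg, lying flat in the channel, backed out from the stop by 30 to 55 mm at the start. Origin: centre of its underside; x along its length towards the stop, z up. Home, its origin is at sled x = 30 mm.
- blank_front (a point): Centre of the lower edge of the blank's end that must meet the stop.
- blank_back (a point): Centre of the blank's other end face (14 mm above the board): push here, along +x.
- clamp: Fixed grey hold-down clamp: column 74 mm high (40 x 34 mm, centred at y = -58 mm), an arm 14 mm thick over the channel, and under it a round non-turning rubber foot, 30 mm diameter. Origin: on the vertical screw axis at the board's upper face, sled (70, 0, 15) mm; axes as the sled's. The foot starts 2.2 to 6.5 mm above the blank's top; its height is not measured.
- screw_top (a point): Top of the clamp arm on the screw axis, 74 mm above the board. Clockwise turning of the knob (from above) lowers the foot 3.2 mm/rad: 0.7 to 2 rad until it touches the blank, with a drag of 0.25 N m; then the torque climbs over about 0.6 rad to 0.45 N m, where the clutch slips. The screw stays put when released; anticlockwise raises the foot.
- clutch (a point): Centre of the knob's underside, 79 mm above the board: the slip clutch. The knob sits on it by a springy bush (1.5 N m/rad), so each new grip first winds up 0.2 to 0.3 rad. At 0.45 N m it clicks, once: within 0.1 to 0.2 rad the torque drops to under 0.25 N m. About 0.3 rad later it is on its end stop and drives the foot on, solid: 0.6 rad after the click is too tight.
- knob_grip (a point): Grip point on the knob's axis, 107 mm above the board (122 mm above the bench). Black knob: a skirt (52 mm diameter, 8 mm thick, its top 20 mm below this point) bearing a round fluted grip, 42 mm diameter, rising 14 mm above this point. The point turns with the knob: x towards the small steel dot on its top, z up. Grip across the 42 mm from above, at any yaw.
- square: Bystander, leave alone: try square: dark wooden stock 110 x 20 x 18 mm, steel blade 150 mm; origin under the stock's centre.
- offcut: Bystander, leave alone: wooden offcut 90 x 44 x 28 mm beside the sled, same wood as the blank but shorter; origin centre of underside.
- tape: Bystander, leave alone: grey tape measure, 66 mm across, 34 mm high, beyond the sled.
- pencil: Bystander, leave alone: flat carpenter's pencil 170 x 11 x 8 mm, lying on the sled board along its edge on the column's side (y about -62 mm, short of the column; not under the blank).
- glue: Bystander, leave alone: white glue bottle 60 mm diameter, 170 mm high.
- mallet: Bystander, leave alone: rubber mallet lying on the bench.
- driver: Bystander, leave alone: screwdriver lying on the bench.
- jar: Bystander, leave alone: glass jar 64 mm diameter, 70 mm high.
Things that resemble listed ones, but are neither listed nor needed, are in the scene too. What is shaped like the blank but green or purple is not meant.

How it is judged (in metres and radians):
On the way, in this order (a step that is already met when the one before it is completed fails the run):
1. the blank lies home against the stop (within 3 mm), the clamp not yet on it (x of blank_front in the frame of stop between -0.003 and 0.003 m and z of blank_front in the frame of stop between -0.003 and 0.003 m and angle between the x axis of blank and the x axis of sled, either way round below 0.06 rad and contact force between clamp and blank below 3 N), for 0.1 s.
2. the clamp's foot holds the blank with the clutch's set force (over 52 N) (contact force between clamp and blank above 52 N), for 0.1 s.
At the end, for the whole second after the job is handed in: The blank lies flat in the channel, at rest, its end within 3 mm of the stop and straight to 0.06 rad, held by the clamp's foot with more than 50 N (the clutch clicks at 70 to 80 N) (x of blank_front in the frame of stop between -0.003 and 0.003 m and z of blank_front in the frame of stop between -0.003 and 0.003 m and angle between the x axis of blank and the x axis of sled, either way round below 0.06 rad and contact force between clamp and blank above 50 N and linear speed of blank below 0.01 m/s); the robot touches nothing.
It fails at once if the foot presses on the blank with more than 105 N (overtightened past the clutch) (contact force between clamp and blank above 105 N).
It fails at once if the blank is rammed: the robot presses on it with more than 30 N (contact force between the arm and blank above 30 N).
It fails at once if the blank is rammed: the fingers press on it with more than 30 N (contact force between the fingers and blank above 30 N).
It fails at once if another thing on the bench is moved by more than 30 mm (distance of any of square, offcut, tape, pencil, glue, mallet, driver, jar from where it was at the start of the episode above 0.03 m).
It also fails if it takes over 72 s, if anything falls off the work surface, if the arm or the gripper's body presses on something with over 40 N, if the wrist force passes 120 N, or if a joint passes its speed limit or range.

## Working session

There is one attempt and no reset: what is moved stays moved. The work goes in short steps, Python scripts to look and compute and a tool call to move; the robot and the scene stay as the last step left them, time stands still between calls to the robot, and variables do not carry over. Pictures are saved under pics/ and viewed, at most 10 in all, crops included, and the job is handed in when it is done.

Besides the shell and the picture viewer there is one more tool, called after "Emit:" by a JSON object that holds its "name" and its "arguments", one argument or row to a line. send_rows: Moves the arm, as the interface text tells. Shift numbers are shares of 0.2 m and turn numbers shares of 180 degrees, none past 1 either way. Its arguments: {"type":"object","properties":{"increments":{"type":"array","items":{"type":"array"}},"grip":{"type":"number"},"grip_force":{"type":"number"}},"required":["increments"]}

```bash
mkdir -p pics; cat > h.py <<'E'
import numpy as np, cv2
from station import robot, eyes, nets
def ray(cam,px,z):
    m=eyes.camera_model(cam);K=np.array(m["intrinsics"]);T=np.array(m["view"])
    d=T[:3,:3].T@np.linalg.solve(K,[px[1],px[0],1.]);c=-T[:3,:3].T@T[:3,3]
    return c+d*(z-c[2])/d[2]
def proj(cam,P):
    m=eyes.camera_model(cam);K=np.array(m["intrinsics"]);T=np.array(m["view"])
    p=K@(T[:3,:3]@np.array(P)+T[:3,3]);return p[:2]/p[2]
E
python3 - <<'E'
from h import *
np.set_printoptions(precision=4,suppress=True)
print(robot.get_obs())
for c in ("scene","top"):
    im=eyes.camera(c);cv2.imwrite(f"pics/{c}0.png",im[:,:,::-1])
    for t in ("sled","blank","knob_grip","clamp","offcut"):
        for d in nets.masks_of(c,t)[:3]:
            print(c,t,round(d["score"],2),np.array(d["point"]),cv2.minAreaRect(np.argwhere(d["region"]).astype(np.float32)))
    m=eyes.camera_model(c);T=np.array(m["view"]);print(-T[:3,:3].T@T[:3,3])
E
```

```text
{'t': 0.0, 'joints': array([60.9913, 11.8821, 88.4038,  0.0005, 79.8423, -8.6225]), 'dq': array([-0.0849, -0.0314,  0.0335, -0.0685, -0.0779, -0.0868]), 'joint_efforts': array([  0.0002, -37.0898, -28.1409,   0.0696,   0.0365,  -0.0002]), 'tool_pos': array([0.1999, 0.5383, 0.2043]), 'eef_rot': array([-179.8733,   -0.0197,  159.6136]), 'wrist_force': array([-0.1139, -0.4995, -0.2462]), 'moment': array([-0.0339,  0.0256, -0.0587]), 'grip_force': 0.0, 'gripper_width': 0.09424288427922235}
scene sled 0.96 [311.1 337.8] ((299.6485595703125, 346.1021423339844), (68.96200561523438, 130.0441131591797), 34.508522033691406)
scene blank 0.93 [196.3 383.7] ((197.07101440429688, 384.1460266113281), (19.09600257873535, 62.242156982421875), 7.765166282653809)
scene blank 0.67 [147.8 346.6] ((148.2190704345703, 348.1949462890625), (57.27134323120117, 17.993188858032227), 67.01129150390625)
scene blank 0.56 [265.6 219.8] ((263.5, 218.00003051757812), (21.925785064697266, 65.1497802734375), 64.44003295898438)
scene knob_grip 0.86 [258.5 375.7] ((258.5, 374.0), (22.0, 27.0), 90.0)
scene clamp 0.82 [273
[... 567 characters left out ...]
21.595312118530273)
top blank 0.92 [197.9 323.6] ((198.7935791015625, 321.9955139160156), (19.321521759033203, 60.33357238769531), 1.2453643083572388)
top blank 0.92 [271.2 213.7] ((272.9841003417969, 212.33056640625), (61.94532012939453, 16.441612243652344), 66.19405364990234)
top knob_grip 0.91 [192.5 289.2] ((193.5, 289.5), (19.0, 21.0), 90.0)
top clamp 0.7 [267.3 450.2] ((264.0999755859375, 449.3000183105469), (23.702320098876953, 28.174455642700195), 26.56505012512207)
top clamp 0.64 [184.3 289. ] ((185.0, 289.0), (20.0, 38.0), 90.0)
top offcut 0.62 [253.2 310.6] ((254.5294189453125, 311.38238525390625), (19.160314559936523, 34.440059661865234), 14.03624439239502)
[0.2244 0.0141 1.562 ]
```

```bash
python3 - <<'E'
from h import *
im=cv2.imread("pics/top0.png")
cv2.imwrite("pics/top0z.png",cv2.resize(im[140:290,220:420],None,fx=4,fy=4,interpolation=cv2.INTER_CUBIC))
im=cv2.imread("pics/scene0.png")
cv2.imwrite("pics/scene0z.png",cv2.resize(im[210:380,260:460],None,fx=3.5,fy=3.5,interpolation=cv2.INTER_CUBIC))
for n,px,z in (("knob",(193,289.5),.136),("sledc",(202,317.5),.015),("s1",(202,300),.015),("s2",(202,330),.015),("u",(180,317),.015)): print(n,ray("top",px,z))
E
```

```text
knob [0.58083332 0.06849095 0.136     ]
sledc [ 0.58560033 -0.0008445   0.015     ]
s1 [0.58622364 0.04547718 0.015     ]
s2 [ 0.58515513 -0.03392919  0.015     ]
u [ 6.45680759e-01 -3.79607541e-04  1.50000000e-02]
```

View pics/top0z.png

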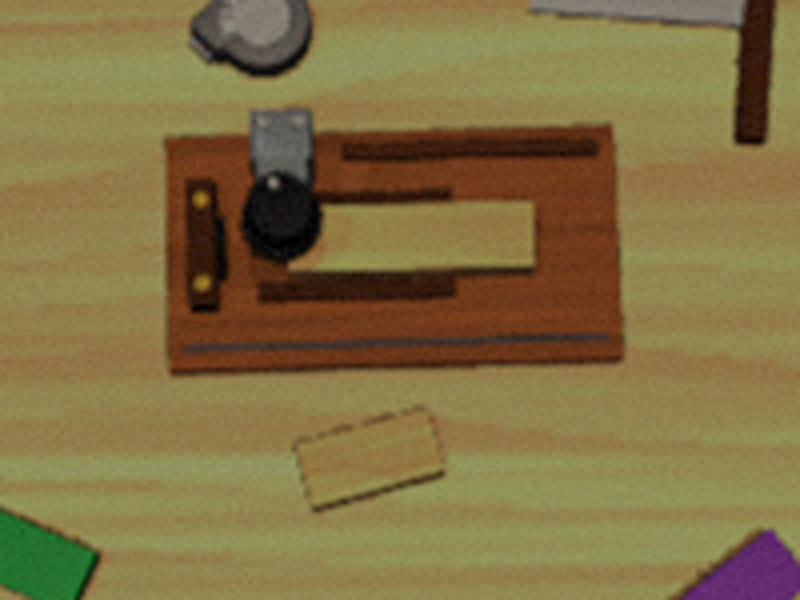

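View pics/scene0z.png

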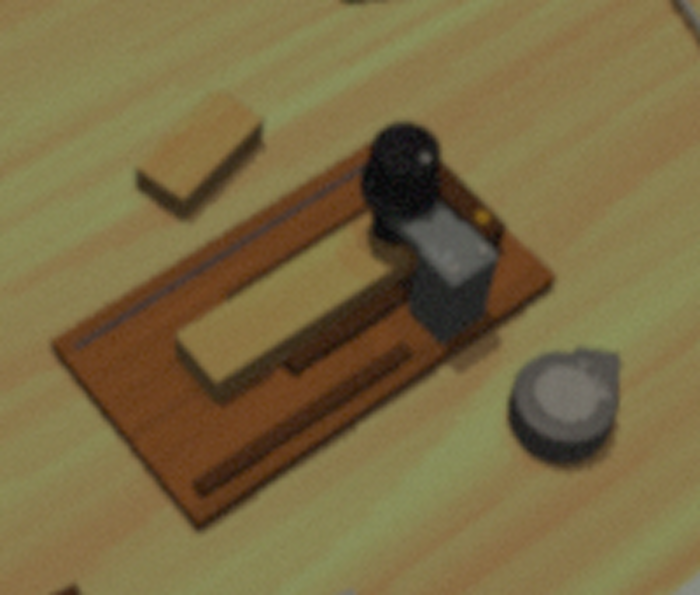

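The top view shows the sled with +x pointing to image left (world +y), with corners in the crop near (165,138), (612,126), (622,360) and (170,373). The blank's back end is at x≈534, the knob at (282,215) and the pencil along the upper edge. The scene view agrees: the column is on the far +x side and the blank is clear behind.

```bash
python3 - <<'E'
from h import *
np.set_printoptions(precision=4,suppress=True)
def r(x,y,z): return ray("top",(y/4+140-.4,x/4+220-.4),z)
C=[r(165,138,.015),r(612,126,.015),r(622,358,.015),r(170,371,.015)]
C=np.array(C);print(C)
S=np.array([[150,-80],[-150,-80],[-150,80],[150,80]])/1e3
P=C[:,:2]
A=S-S.mean(0);B=P-P.mean(0)
th=np.arctan2((A[:,0]*B[:,1]-A[:,1]*B[:,0]).sum(),(A*B).sum());R=np.array([[np.cos(th),-np.sin(th)],[np.sin(th),np.cos(th)]])
print("th",np.degrees(th),"o",P.mean(0),"res",P-P.mean(0)-S@R.T)
def inv(p): return R.T@(p[:2]-P.mean(0))
for n,p in (("back1",r(534,202,.043)),("back2",r(534,268,.043)),("knob",r(282,212,.136)),("strip end",r(452,192,.025)),("strip end2",r(455,285,.025)),("dot",r(273,183,.136))):print(n,p,inv(p))
print("knob pred",P.mean(0)+R@[.07,0])
m=eyes.camera_model("wrist");print(m)
E
```

```text
[[ 0.6639  0.1492  0.015 ]
 [ 0.6682 -0.1492  0.015 ]
 [ 0.5106 -0.1511  0.015 ]
 [ 0.5059  0.1457  0.015 ]]
th 90.8859982650762 o [ 0.5872 -0.0013] res [[-0.0009 -0.0007]
 [-0.0013  0.0009]
 [ 0.0011  0.0015]
 [ 0.0011 -0.0017]]
back1 [ 0.6096 -0.0939  0.043 ] [-0.0929 -0.021 ]
back2 [ 0.5656 -0.0928  0.043 ] [-0.0911  0.023 ]
knob [0.5818 0.067  0.136 ] [0.0684 0.0043]
strip end [ 0.6217 -0.0412  0.025 ] [-0.0404 -0.0339]
strip end2 [ 0.5589 -0.042   0.025 ] [-0.0402  0.0289]
dot [0.6002 0.0724 0.136 ] [ 0.0735 -0.0141]
knob pred [0.5861 0.0687]
{'intrinsics': array([[336.7413,   0.    , 318.7048],
       [  0.    , 336.7413, 241.2888],
       [  0.    ,   0.    ,   1.    ]]), 'view': array([[ 0.3494,  0.937 , -0.0005, -0.5753],
       [ 0.9113, -0.3398,  0.2324, -0.0232],
       [ 0.2176, -0.0817, -0.9726,  0.3901],
       [ 0.    ,  0.    ,  0.    ,  1.    ]])}
```

Emit:
{"name": "send_rows", "arguments": {
  "increments": [
    [[-1, -0.81, 0], [0, 0, 0]],
    [[-1, -0.81, 0], [0, 0, 0]],
    [[-1, -0.81, 0], [0, 0, 0]],
    [[-1, -0.81, 0], [0, 0, 0]],
    [[-1, -0.81, 0], [0, 0, 0]],
    [[-1, -0.81, 0], [0, 0, 0]]
  ],
  "grip": 0.2
}}

```text
t: 1.2
tool_pos: [0.3335, 0.3138, 0.2057]
eef_rot: [-180.0, 0.1, 159.3]
wrist_force: [-0.4, 0.5, -1.2]
gripper_width: 0.0494
grip_force: 0.0
```

Emit:
{"name": "send_rows", "arguments": {
  "increments": [
    [[-1, -0.81, 0], [0, 0, 0.38]],
    [[-1, -0.81, 0], [0, 0, 0.38]],
    [[-1, -0.81, 0], [0, 0, 0.38]],
    [[-1, -0.81, 0], [0, 0, 0.38]],
    [[-1, -0.81, 0], [0, 0, 0.38]],
    [[-1, -0.81, 0], [0, 0, 0.38]],
    [[-1, -0.81, 0], [0, 0, 0.38]],
    [[-1, -0.81, 0], [0, 0, 0.38]],
    [[-1, -0.81, 0], [0, 0, 0.38]],
    [[-1, -0.81, 0], [0, 0, 0.38]],
    [[-1, -0.81, 0], [0, 0, 0.38]]
  ]
}}

```text
t: 2.3
tool_pos: [0.4623, 0.0964, 0.2055]
eef_rot: [180.0, -0.0, 91.4]
wrist_force: [-0.9, -0.9, -0.0]
gripper_width: 0.0188
grip_force: 0.0
```

Emit:
{"name": "send_rows", "arguments": {
  "increments": [
    [[-1, 0.62, 0], [0, 0, 0.002]],
    [[-1, 0.62, 0], [0, 0, 0.002]],
    [[-1, 0.62, 0], [0, 0, 0.002]],
    [[-1, 0.62, 0], [0, 0, 0.002]],
    [[-1, 0.62, 0], [0, 0, 0.002]],
    [[-1, 0.62, 0], [0, 0, 0.002]],
    [[-1, 0.62, 0], [0, 0, 0.002]],
    [[-1, 0.62, 0], [0, 0, 0.002]]
  ]
}}

```text
t: 3.1
tool_pos: [0.59, -0.1001, 0.2052]
eef_rot: [-179.9, -0.0, 91.0]
wrist_force: [-0.2, 0.6, -0.1]
gripper_width: 0.0189
grip_force: 0.0
```

```bash
python3 - <<'E'
from h import *
np.set_printoptions(precision=4,suppress=True)
im=eyes.camera("wrist");cv2.imwrite("pics/w1.png",im[:,:,::-1])
for t in ("blank","knob_grip"):
    for d in nets.masks_of("wrist",t)[:2]: print(t,d["score"],cv2.boxPoints(cv2.minAreaRect(np.argwhere(d["region"]).astype(np.float32))).tolist())
o=np.array([.5872,-.0013]);th=np.radians(90.9);R=np.array([[np.cos(th),-np.sin(th)],[np.sin(th),np.cos(th)]])
for n,s,z in (("knob",(.07,0),.136),("bk+",(-.092,.022),.043),("bk-",(-.092,-.022),.043),("strip+",(-.04,.036),.025),("strip-",(-.04,-.036),.025),("c-",(-.15,-.08),.015)):
    print(n,proj("wrist",[*(o+R@s),z]))
E
```

```text
blank 0.87 [[55.0, 296.0], [222.0, 296.0], [222.0, 343.0], [55.0, 343.0]]
blank 0.75 [[223.0330352783203, 61.9132194519043], [258.7236633300781, 24.970272064208984], [363.68756103515625, 126.37605285644531], [327.9969177246094, 163.31900024414062]]
knob_grip 0.55 [[-2.0818996229250058e-15, 285.0], [62.0, 285.0], [62.0, 353.0], [0.0, 353.0]]
knob [317.1244   0.5584]
bk+ [296.3494 221.6151]
bk- [339.1014 221.6235]
strip+ [283.3116 169.5225]
strip- [352.1972 169.5321]
c- [387.3914 267.0763]
```

View pics/w1.png

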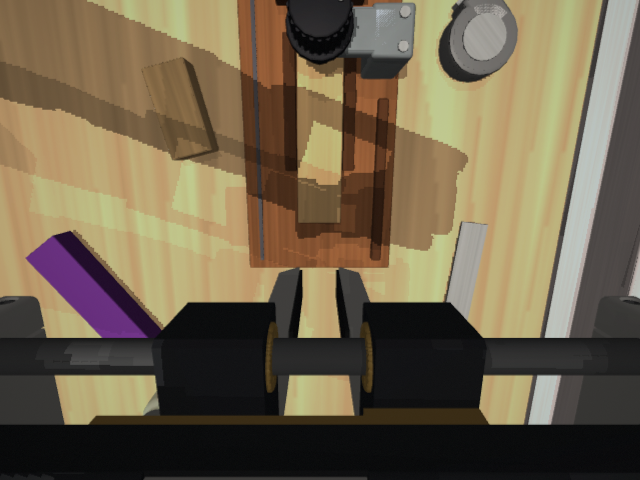

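The wrist view shows the blank's back edge at row 222 (columns 298–340) and the strip ends near row 170. Both match the predicted pixels to about 1 px, so I'll descend behind the blank.

Emit:
{"name": "send_rows", "arguments": {
  "increments": [
    [[-0.12, 0, 0], [0, 0, 0]],
    [[-0.12, 0, 0.2], [0, 0, 0]],
    [[-0.12, 0, 0.4], [0, 0, 0]],
    [[-0.12, 0, 0.6], [0, 0, 0]],
    [[-0.12, 0, 0.75], [0, 0, 0]],
    [[-0.12, 0, 0.85], [0, 0, 0]],
    [[-0.12, 0, 0.91], [0, 0, 0]],
    [[-0.12, 0, 0.91], [0, 0, 0]],
    [[-0.12, 0, 0.91], [0, 0, 0]]
  ]
}}

```text
t: 4.15
tool_pos: [0.5918, -0.1253, 0.0245]
eef_rot: [179.9, 0.0, 90.9]
wrist_force: [0.7, 0.8, 0.2]
gripper_width: 0.0189
grip_force: 0.0
```

Emit:
{"name": "send_rows", "arguments": {
  "increments": [
    [[0.05, -0.005, 0], [0, 0, 0]],
    [[0.1, -0.005, 0], [0, 0, 0]],
    [[0.115, -0.005, 0], [0, 0, 0]],
    [[0.13, -0.005, 0], [0, 0, 0]],
    [[0.145, -0.005, 0], [0, 0, 0]],
    [[0.16, -0.005, 0], [0, 0, 0]],
    [[0.175, -0.005, 0], [0, 0, 0]],
    [[0.19, -0.005, 0], [0, 0, 0]],
    [[0.205, -0.005, 0], [0, 0, 0]],
    [[0.22, -0.005, 0], [0, 0, 0]],
    [[0.235, -0.005, 0], [0, 0, 0]],
    [[0.25, -0.005, 0], [0, 0, 0]],
    [[0.265, -0.005, 0], [0, 0, 0]],
    [[0.275, -0.005, 0], [0, 0, 0]],
    [[0.285, -0.005, 0], [0, 0, 0]],
    [[0.295, -0.005, 0], [0, 0, 0]],
    [[0.295, -0.005, 0], [0, 0, 0]]
  ]
}}

```text
t: 5.85
tool_pos: [0.5889, -0.0659, 0.0233]
eef_rot: [-180.0, -0.0, 90.9]
wrist_force: [0.1, 0.8, 0.6]
gripper_width: 0.0188
grip_force: 0.0
```

Emit:
{"name": "send_rows", "arguments": {
  "increments": [
    [[0.005, 0, 0], [0, 0, 0]],
    [[0.01, 0, 0], [0, 0, 0]],
    [[0.015, 0, 0], [0, 0, 0]],
    [[0.02, 0, 0], [0, 0, 0]],
    [[0.02, 0, 0], [0, 0, 0]],
    [[0.02, 0, 0], [0, 0, 0]]
  ]
}}

```text
t: 6.45
tool_pos: [0.589, -0.0623, 0.0234]
eef_rot: [-180.0, -0.0, 90.9]
wrist_force: [0.6, 1.1, -1.4]
gripper_width: 0.0187
grip_force: 0.0
```

```bash
python3 - <<'E'
from h import *
im=eyes.camera("wrist");cv2.imwrite("pics/w2.png",im[:,:,::-1])
print(robot.get_obs()["wrist_force"])
o=np.array([.5872,-.0013]);th=np.radians(90.9);R=np.array([[np.cos(th),-np.sin(th)],[np.sin(th),np.cos(th)]])
for x in (-.05,-.053,-.056): print(x,proj("wrist",[*(o+R@(x,.022)),.043]),proj("wrist",[*(o+R@(x,-.022)),.043]))
print("strip",proj("wrist",[*(o+R@(-.04,.036)),.025]),proj("wrist",[*(o+R@(-.04,-.036)),.025]))
E
```

```text
[-0.88017721 -0.06877823  0.57866474]
-0.05 [273.49894614 277.26016019] [361.50690735 277.10684162]
-0.053 [273.69755728 282.9223167 ] [361.341791   282.77085982]
-0.056 [273.89453366 288.53786824] [361.17803402 288.38824765]
strip [251.53281974 248.79999167] [383.63749794 248.56053596]
```

View pics/w2.png

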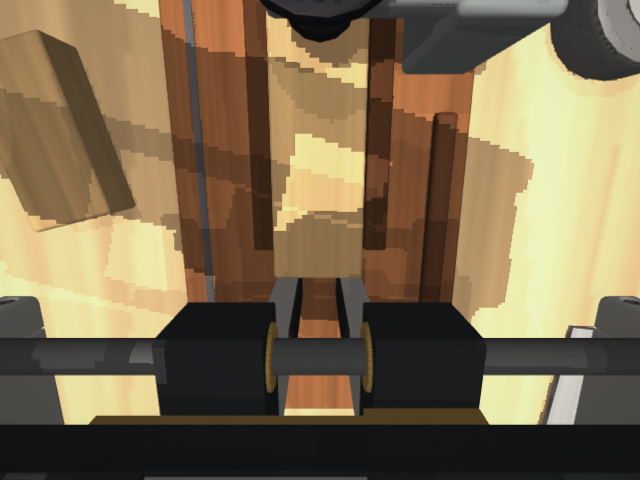

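The blank's back edge is at row 278, almost at the predicted home row of 277, and the fingers are touching it. I'll ease forward until the buffer pushes back.

Emit:
{"name": "send_rows", "arguments": {
  "increments": [
    [[0.005, 0, 0], [0, 0, 0]],
    [[0.01, 0, 0], [0, 0, 0]],
    [[0.01, 0, 0], [0, 0, 0]],
    [[0.01, 0, 0], [0, 0, 0]]
  ]
}}

```text
t: 6.9
tool_pos: [0.5892, -0.0614, 0.0237]
eef_rot: [180.0, 0.1, 90.9]
wrist_force: [0.4, -5.8, 0.3]
gripper_width: 0.0188
grip_force: 2.4
```

The buffer pushes back with 5.8 N, so the blank is home. Retreating upward.

Emit:
{"name": "send_rows", "arguments": {
  "increments": [
    [[-0.01, 0, 0], [0, 0, 0]],
    [[-0.03, 0, 0], [0, 0, 0]],
    [[-0.1, 0, 0], [0, 0, 0]],
    [[-0.15, 0, -0.2], [0, 0, 0]],
    [[-0.15, 0, -0.45], [0, 0, 0]],
    [[-0.15, 0, -0.7], [0, 0, 0]],
    [[-0.15, 0, -0.9], [0, 0, 0]],
    [[-0.15, 0, -0.9], [0, 0, 0]]
  ],
  "grip": 1
}}

```text
t: 7.7
tool_pos: [0.5942, -0.0923, 0.2119]
eef_rot: [179.2, 0.2, 90.8]
wrist_force: [0.8, 0.0, 0.3]
gripper_width: 0.0792
grip_force: 0.0
```

```bash
python3 - <<'E'
from h import *
im=eyes.camera("wrist");cv2.imwrite("pics/w3.png",im[:,:,::-1])
print(robot.get_obs()["tool_pos"],robot.get_obs()["joints"])
for d in nets.masks_of("wrist","knob_grip")[:2]: print(d["score"],d["point"],cv2.boundingRect(np.argwhere(d["region"]).astype(np.int32)))
o=np.array([.5882,-.0013]);th=np.radians(90.9);R=np.array([[np.cos(th),-np.sin(th)],[np.sin(th),np.cos(th)]])
k=o+R@(.07,0);print(k)
a=np.linspace(0,6.28,40)
img=im[:,:,::-1].copy()
for r,z in ((.021,.136),(.026,.102)):
    for t in a:
        p=proj("wrist",[k[0]+r*np.cos(t),k[1]+r*np.sin(t),z]);cv2.circle(img,(int(round(p[0])),int(round(p[1]))),1,(0,255,255) if z>.11 else (0,0,255),-1)
for x in (-.05,-.053):
    for y in (.022,-.022):
        p=proj("wrist",[*(o+R@(x,y)),.043]);cv2.circle(img,(int(round(p[0])),int(round(p[1]))),1,(255,0,0),-1)
cv2.imwrite("pics/w3o.png",cv2.resize(img[0:280,200:460],None,fx=2,fy=2))
E
```

```text
[ 0.59206211 -0.09168322  0.20799033] [-1.70903674e+01  1.42696472e+01  8.50602010e+01  2.72651999e-02
  8.01714562e+01 -1.79274249e+01]
0.95 [34.3, 311.6] (0, 279, 74, 65)
[0.58710049 0.06869136]
```

View pics/w3o.png

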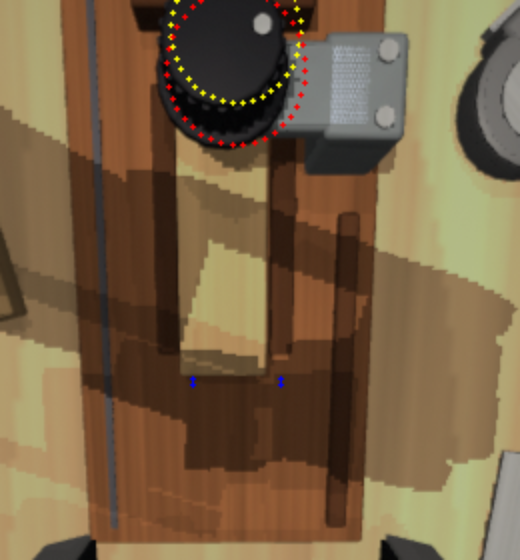

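The overlay is offset by about 12 zoomed px everywhere, because the arm was still settling. The knob and blank are consistent with the sled pose. Moving over the knob with a pre-wound wrist, so one grip covers the whole turn.

Emit:
{"name": "send_rows", "arguments": {
  "increments": [
    [[0.2, 0, 0], [0, 0, -0.04]],
    [[0.4, 0, 0], [0, 0, -0.08]],
    [[0.6, 0, 0], [0, 0, -0.12]],
    [[0.8, 0, 0], [0, 0, -0.17]],
    [[0.8, 0, 0], [0, 0, -0.22]],
    [[0.8, 0, 0], [0, 0, -0.27]],
    [[0.8, 0, 0], [0, 0, -0.31]],
    [[0.8, 0, 0], [0, 0, -0.36]],
    [[0.8, 0, 0], [0, 0, -0.4]],
    [[0.8, 0, 0], [0, 0, -0.45]],
    [[0.8, 0, 0], [0, 0, -0.5]],
    [[0.8, 0, 0], [0, 0, -0.54]],
    [[0.8, 0, 0], [0, 0, -0.59]],
    [[0.8, 0, 0], [0, 0, -0.63]],
    [[0.8, 0, 0], [0, 0, -0.68]],
    [[0.8, 0, 0], [0, 0, -0.72]],
    [[0.8, 0, 0], [0, 0, -0.77]],
    [[0.8, 0, 0], [0, 0, -0.77]],
    [[0.8, 0, 0], [0, 0, -0.77]],
    [[0.8, 0, 0], [0, 0, -0.77]]
  ],
  "grip": 1
}}

```text
t: 9.8
tool_pos: [0.5864, 0.0695, 0.2022]
eef_rot: [179.9, -0.1, -130.7]
wrist_force: [-0.8, -0.4, 1.1]
gripper_width: 0.094
grip_force: 0.0
```

```bash
python3 - <<'E'
from h import *
m=eyes.camera_model("wrist");im=eyes.camera("wrist");ob=robot.get_obs()
print(ob["tool_pos"],ob["eef_rot"],ob["joints"],ob["moment"])
d=nets.masks_of("wrist","knob_grip")
for e in d[:2]: print(e["score"],e["point"],cv2.boundingRect(np.argwhere(e["region"]).astype(np.int32)))
k=(.5871,.0687)
a=np.linspace(0,6.28,60)
img=im[:,:,::-1].copy()
for r,z in ((.021,.136),(.026,.102)):
    for t in a:
        p=proj("wrist",[k[0]+r*np.cos(t),k[1]+r*np.sin(t),z]);cv2.circle(img,(int(round(p[0])),int(round(p[1]))),1,(0,255,255) if z>.11 else (0,0,255),-1)
yaw=np.radians(ob["eef_rot"][2]);print("ax",np.cos(yaw),np.sin(yaw))
cv2.imwrite("pics/w4.png",img)
E
```

```text
[0.58658802 0.06954532 0.2025962 ] [ 1.79929199e+02 -5.26075192e-02 -1.30638466e+02] [-1.63189036e+00  1.39140571e+01  8.61453785e+01  3.73944920e-03
  8.00286937e+01 -1.40994042e+02] [ 0.05166657  0.05621745 -0.02209104]
0.66 [246.2, 313.7] (210, 286, 68, 60)
ax -0.6512838111687408 -0.7588342357257742
```

View pics/w4.png

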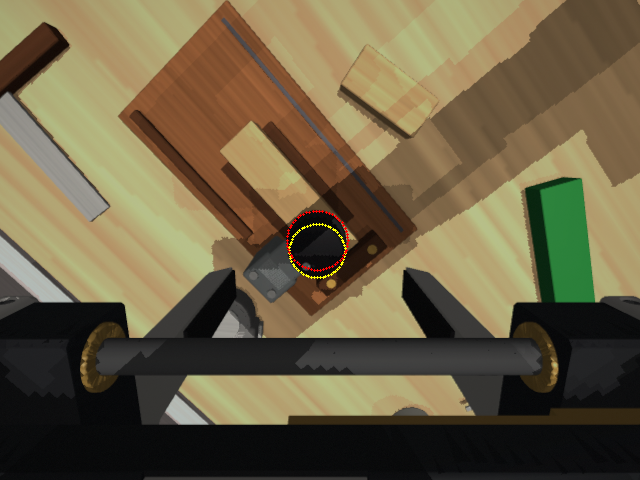

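The overlay circles sit on the knob at (317,248), so alignment is good to about 1 mm. Descend and grip.

Emit:
{"name": "send_rows", "arguments": {
  "increments": [
    [[0, 0, 0.15], [0, 0, 0]],
    [[0, 0, 0.3], [0, 0, 0]],
    [[0, 0, 0.42], [0, 0, 0]],
    [[0, 0, 0.48], [0, 0, 0]],
    [[0, 0, 0.48], [0, 0, 0]],
    [[0, 0, 0.48], [0, 0, 0]]
  ]
}}

```text
t: 10.5
tool_pos: [0.5878, 0.0695, 0.1084]
eef_rot: [-179.9, 0.1, -130.6]
wrist_force: [-0.4, 0.6, 0.8]
gripper_width: 0.0936
grip_force: 0.0
```

Emit:
{"name": "send_rows", "arguments": {
  "increments": [
    [[0, 0, 0], [0, 0, 0]],
    [[0, 0, 0], [0, 0, 0]],
    [[0, 0, 0], [0, 0, 0]],
    [[0, 0, 0], [0, 0, 0]],
    [[0, 0, 0], [0, 0, 0]],
    [[0, 0, 0], [0, 0, 0]],
    [[0, 0, 0], [0, 0, 0]],
    [[0, 0, 0], [0, 0, 0]],
    [[0, 0, 0], [0, 0, 0]],
    [[0, 0, 0], [0, 0, 0]],
    [[0, 0, 0], [0, 0, 0]],
    [[0, 0, 0], [0, 0, 0]]
  ],
  "grip": 0.3,
  "grip_force": 45
}}

```text
t: 11.7
tool_pos: [0.5881, 0.0688, 0.1076]
eef_rot: [-179.9, 0.0, -130.6]
wrist_force: [4.4, -3.9, -1.8]
gripper_width: 0.0413
grip_force: 45.0
```

```bash
cat > m.py <<'E'
from station import robot
o=robot.get_obs();print(o["t"],o["tool_pos"].round(4),o["eef_rot"].round(2),o["wrist_force"].round(1),"M",o["moment"].round(3),o["gripper_width"],o["grip_force"],"j6",o["joint_efforts"][5].round(3),o["joints"][5].round(1))
E
python3 m.py
```

```text
11.7 [0.5881 0.0688 0.1076] [-1.7986e+02  3.0000e-02 -1.3056e+02] [ 4.4 -3.9 -1.8] M [-0.548 -0.719 -0.02 ] 0.04131843450352958 44.97694551944733 j6 0.002 -141.1
```

Gripped. First a safe turn of 36°, less than the shortest free travel.

Emit:
{"name": "send_rows", "arguments": {
  "increments": [
    [[0, 0, 0], [0, 0, 0.02]],
    [[0, 0, 0], [0, 0, 0.04]],
    [[0, 0, 0], [0, 0, 0.06]],
    [[0, 0, 0], [0, 0, 0.08]],
    [[0, 0, 0], [0, 0, 0.1]],
    [[0, 0, 0], [0, 0, 0.12]],
    [[0, 0, 0], [0, 0, 0.14]],
    [[0, 0, 0], [0, 0, 0.16]],
    [[0, 0, 0], [0, 0, 0.18]],
    [[0, 0, 0], [0, 0, 0.2]],
    [[0, 0, 0], [0, 0, 0.2]]
  ]
}}

```text
t: 12.8
tool_pos: [0.5885, 0.0682, 0.1077]
eef_rot: [-179.8, 0.1, -166.6]
wrist_force: [4.2, -4.3, -3.4]
gripper_width: 0.0413
grip_force: 45.0
```

```bash
python3 m.py
```

```text
12.8 [0.5885 0.0682 0.1077] [-1.7983e+02  1.4000e-01 -1.6657e+02] [ 4.2 -4.3 -3.4] M [-0.739 -0.934  0.206] 0.0413311833804229 44.977179765701294 j6 0.476 -105.1
```

Emit:
{"name": "send_rows", "arguments": {
  "increments": [
    [[0, 0, 0], [0, 0, 0.02]],
    [[0, 0, 0], [0, 0, 0.04]],
    [[0, 0, 0], [0, 0, 0.06]],
    [[0, 0, 0], [0, 0, 0.06]]
  ]
}}

```text
t: 13.2
tool_pos: [0.5886, 0.068, 0.1077]
eef_rot: [-179.8, 0.2, -177.4]
wrist_force: [4.8, -6.2, -3.3]
gripper_width: 0.0412
grip_force: 45.0
```

```bash
python3 m.py
```

```text
13.2 [0.5886 0.068  0.1077] [-179.83    0.18 -177.37] [ 4.8 -6.2 -3.3] M [-0.911 -0.99   0.239] 0.041222687114331344 44.97703492641449 j6 0.476 -94.3
```

Emit:
{"name": "send_rows", "arguments": {
  "increments": [
    [[0, 0, 0], [0, 0, 0.02]],
    [[0, 0, 0], [0, 0, 0.04]],
    [[0, 0, 0], [0, 0, 0.04]]
  ]
}}

```text
t: 13.5
tool_pos: [0.5886, 0.0679, 0.1077]
eef_rot: [-179.8, 0.2, 175.4]
wrist_force: [5.0, -5.7, -2.6]
gripper_width: 0.0411
grip_force: 45.0
```

```bash
python3 m.py
```

```text
13.5 [0.5886 0.0679 0.1077] [-179.85    0.2   175.43] [ 5.  -5.7 -2.6] M [-0.969 -0.988  0.206] 0.041136232031358154 44.97693479061127 j6 0.475 -87.1
```

Emit:
{"name": "send_rows", "arguments": {
  "increments": [
    [[0, 0, 0], [0, 0, 0.02]],
    [[0, 0, 0], [0, 0, 0.04]],
    [[0, 0, 0], [0, 0, 0.04]]
  ]
}}

```text
t: 13.8
tool_pos: [0.5886, 0.0677, 0.1077]
eef_rot: [-179.9, 0.2, 168.2]
wrist_force: [5.0, -6.8, -2.3]
gripper_width: 0.041
grip_force: 45.0
```

```bash
python3 m.py
```

```text
13.8 [0.5886 0.0677 0.1077] [-179.86    0.22  168.23] [ 5.  -6.8 -2.3] M [-1.027 -0.959  0.203] 0.040990572295124234 44.976654052734375 j6 0.475 -79.9
```

Emit:
{"name": "send_rows", "arguments": {
  "increments": [
    [[0, 0, 0], [0, 0, 0.02]],
    [[0, 0, 0], [0, 0, 0.04]],
    [[0, 0, 0], [0, 0, 0.04]]
  ]
}}

```text
t: 14.1
tool_pos: [0.5886, 0.0676, 0.1077]
eef_rot: [-179.9, 0.2, 161.0]
wrist_force: [5.1, -6.4, -3.4]
gripper_width: 0.0413
grip_force: 45.0
```

```bash
python3 m.py
```

```text
14.1 [0.5886 0.0676 0.1077] [-179.87    0.24  161.03] [ 5.1 -6.4 -3.4] M [-1.099 -0.969  0.237] 0.041337634526136764 44.976511001586914 j6 0.474 -72.7
```

Emit:
{"name": "send_rows", "arguments": {
  "increments": [
    [[0, 0, 0], [0, 0, 0.02]],
    [[0, 0, 0], [0, 0, 0.04]],
    [[0, 0, 0], [0, 0, 0.04]]
  ]
}}

```text
t: 14.4
tool_pos: [0.5885, 0.0674, 0.1077]
eef_rot: [-179.9, 0.3, 153.8]
wrist_force: [4.7, -5.2, -2.7]
gripper_width: 0.0411
grip_force: 45.0
```

```bash
python3 m.py
```

```text
14.4 [0.5885 0.0674 0.1077] [-179.89    0.26  153.83] [ 4.7 -5.2 -2.7] M [-1.198 -1.009  0.313] 0.04111152334567527 44.97637689113617 j6 0.473 -65.5
```

Emit:
{"name": "send_rows", "arguments": {
  "increments": [
    [[0, 0, 0], [0, 0, 0.02]],
    [[0, 0, 0], [0, 0, 0.04]],
    [[0, 0, 0], [0, 0, 0.04]]
  ]
}}

```text
t: 14.7
tool_pos: [0.5885, 0.0673, 0.1076]
eef_rot: [-179.9, 0.3, 146.6]
wrist_force: [5.2, -7.5, -2.0]
gripper_width: 0.0414
grip_force: 45.0
```

```bash
python3 m.py
```

```text
14.7 [0.5885 0.0673 0.1076] [-179.9     0.27  146.63] [ 5.2 -7.5 -2. ] M [-1.24  -0.975  0.236] 0.041375373091087256 44.97616410255432 j6 0.473 -58.3
```

```bash
cat > m.py <<'E'
from station import robot, eyes
import numpy as np
M=[];
for i in range(5):
    M.append(robot.get_obs()["moment"][2])
    if i<4: eyes.camera("wrist")
o=robot.get_obs();print(o["t"].__round__(2),"Mz",np.mean(M).round(3),np.round(M,3),"F",o["wrist_force"].round(1),"j6",o["joints"][5].round(1),o["joint_efforts"][5].round(3))
E
python3 m.py
```

```text
14.9 Mz 0.251 [0.236 0.255 0.24  0.244 0.281] F [ 4.3 -6.1 -3. ] j6 -58.3 0.238
```

Emit:
{"name": "send_rows", "arguments": {
  "increments": [
    [[0, 0, 0], [0, 0, 0.02]],
    [[0, 0, 0], [0, 0, 0.04]]
  ]
}}

```text
t: 15.1
tool_pos: [0.5884, 0.0672, 0.1077]
eef_rot: [-179.9, 0.3, 139.3]
wrist_force: [4.1, -6.7, -2.1]
gripper_width: 0.0413
grip_force: 45.0
```

```bash
python3 m.py
```

```text
15.3 Mz 0.245 [0.292 0.213 0.25  0.227 0.245] F [ 5.2 -7.3 -2.9] j6 -51.1 0.259
```

The settled joint-6 effort is a clean torque signal. It rose from 0.238 to 0.259, so the foot may be touching; I'll use smaller steps.

Emit:
{"name": "send_rows", "arguments": {
  "increments": [
    [[0, 0, 0], [0, 0, 0.015]],
    [[0, 0, 0], [0, 0, 0.03]]
  ]
}}

```text
t: 15.5
tool_pos: [0.5884, 0.0671, 0.1077]
eef_rot: [-179.9, 0.3, 134.0]
wrist_force: [4.4, -7.8, -2.7]
gripper_width: 0.0415
grip_force: 45.0
```

```bash
python3 m.py
```

```text
15.7 Mz 0.279 [0.291 0.281 0.279 0.266 0.28 ] F [ 4.4 -7.2 -2.9] j6 -45.7 0.28
```

Emit:
{"name": "send_rows", "arguments": {
  "increments": [
    [[0, 0, 0], [0, 0, 0.015]],
    [[0, 0, 0], [0, 0, 0.03]]
  ]
}}

```text
t: 15.9
tool_pos: [0.5883, 0.067, 0.1077]
eef_rot: [-179.9, 0.3, 128.6]
wrist_force: [4.0, -7.9, -2.4]
gripper_width: 0.0412
grip_force: 45.0
```

```bash
python3 m.py
```

```text
16.1 Mz 0.277 [0.271 0.285 0.284 0.266 0.279] F [ 4.2 -7.1 -2.5] j6 -40.3 0.3
```

Emit:
{"name": "send_rows", "arguments": {
  "increments": [
    [[0, 0, 0], [0, 0, 0.015]],
    [[0, 0, 0], [0, 0, 0.03]]
  ]
}}

```text
t: 16.3
tool_pos: [0.5883, 0.0669, 0.1077]
eef_rot: [-180.0, 0.3, 123.2]
wrist_force: [4.1, -7.9, -2.1]
gripper_width: 0.0408
grip_force: 45.0
```

```bash
python3 m.py
```

```text
16.5 Mz 0.309 [0.292 0.354 0.307 0.312 0.279] F [ 4.  -8.1 -2.8] j6 -34.9 0.319
```

Emit:
{"name": "send_rows", "arguments": {
  "increments": [
    [[0, 0, 0], [0, 0, 0.015]],
    [[0, 0, 0], [0, 0, 0.03]]
  ]
}}

```text
t: 16.7
tool_pos: [0.5881, 0.0669, 0.1076]
eef_rot: [-180.0, 0.3, 117.8]
wrist_force: [3.5, -7.5, -1.8]
gripper_width: 0.041
grip_force: 45.0
```

```bash
python3 m.py
```

```text
16.9 Mz 0.34 [0.385 0.329 0.28  0.353 0.353] F [ 4.  -8.9 -1.9] j6 -29.5 0.339
```

Emit:
{"name": "send_rows", "arguments": {
  "increments": [
    [[0, 0, 0], [0, 0, 0.015]],
    [[0, 0, 0], [0, 0, 0.03]]
  ]
}}

```text
t: 17.1
tool_pos: [0.5881, 0.0668, 0.1077]
eef_rot: [-180.0, 0.3, 112.4]
wrist_force: [3.7, -8.4, -2.4]
gripper_width: 0.0412
grip_force: 45.0
```

```bash
python3 m.py
```

```text
17.3 Mz 0.345 [0.381 0.347 0.345 0.298 0.352] F [ 3.7 -8.2 -2.6] j6 -24.1 0.358
```

Emit:
{"name": "send_rows", "arguments": {
  "increments": [
    [[0, 0, 0], [0, 0, 0.015]],
    [[0, 0, 0], [0, 0, 0.03]]
  ]
}}

```text
t: 17.5
tool_pos: [0.588, 0.0667, 0.1077]
eef_rot: [180.0, 0.3, 107.0]
wrist_force: [3.1, -8.7, -1.7]
gripper_width: 0.0411
grip_force: 45.0
```

```bash
python3 m.py
```

```text
17.7 Mz 0.384 [0.369 0.393 0.346 0.399 0.413] F [ 4.4 -7.4 -1.8] j6 -18.7 0.377
```

Emit:
{"name": "send_rows", "arguments": {
  "increments": [
    [[0, 0, 0], [0, 0, 0.015]],
    [[0, 0, 0], [0, 0, 0.03]]
  ]
}}

```text
t: 17.9
tool_pos: [0.5878, 0.0667, 0.1077]
eef_rot: [180.0, 0.3, 101.6]
wrist_force: [1.9, -8.1, -0.8]
gripper_width: 0.0417
grip_force: 45.0
```

```bash
python3 m.py
```

```text
18.1 Mz 0.391 [0.399 0.372 0.375 0.398 0.412] F [ 2.9 -7.8 -1.3] j6 -13.3 0.396
```

Emit:
{"name": "send_rows", "arguments": {
  "increments": [
    [[0, 0, 0], [0, 0, 0.015]],
    [[0, 0, 0], [0, 0, 0.03]]
  ]
}}

```text
t: 18.3
tool_pos: [0.5878, 0.0666, 0.1076]
eef_rot: [180.0, 0.3, 96.2]
wrist_force: [2.4, -7.9, -1.7]
gripper_width: 0.0412
grip_force: 45.0
```

```bash
python3 m.py
```

```text
18.5 Mz 0.394 [0.387 0.409 0.402 0.371 0.401] F [ 2.5 -7.9 -1.9] j6 -7.9 0.415
```

One step at a time now.

Emit:
{"name": "send_rows", "arguments": {
  "increments": [
    [[0, 0, 0], [0, 0, 0.015]],
    [[0, 0, 0], [0, 0, 0.03]]
  ]
}}

```text
t: 18.7
tool_pos: [0.5877, 0.0666, 0.1076]
eef_rot: [179.9, 0.3, 90.8]
wrist_force: [2.1, -8.8, -1.8]
gripper_width: 0.0415
grip_force: 45.0
```

```bash
python3 m.py
```

```text
18.9 Mz 0.426 [0.446 0.393 0.45  0.432 0.41 ] F [ 3.5 -7.8 -1. ] j6 -2.5 0.433
```

Emit:
{"name": "send_rows", "arguments": {
  "increments": [
    [[0, 0, 0], [0, 0, 0.01]],
    [[0, 0, 0], [0, 0, 0.02]]
  ]
}}

```text
t: 19.1
tool_pos: [0.5876, 0.0666, 0.1076]
eef_rot: [179.9, 0.3, 87.3]
wrist_force: [2.1, -8.4, -1.1]
gripper_width: 0.0411
grip_force: 45.0
```

```bash
python3 m.py
```

```text
19.3 Mz 0.456 [0.502 0.475 0.439 0.453 0.411] F [ 2.4 -8.7 -1.6] j6 1.1 0.445
```

Emit:
{"name": "send_rows", "arguments": {
  "increments": [
    [[0, 0, 0], [0, 0, 0.01]],
    [[0, 0, 0], [0, 0, 0.02]]
  ]
}}

```text
t: 19.5
tool_pos: [0.5875, 0.0666, 0.1076]
eef_rot: [179.9, 0.3, 83.7]
wrist_force: [1.4, -8.1, -1.2]
gripper_width: 0.0412
grip_force: 45.0
```

```bash
python3 m.py
```

```text
19.7 Mz 0.476 [0.497 0.517 0.451 0.461 0.455] F [ 1.7 -7.7 -0.6] j6 4.7 0.456
```

Emit:
{"name": "send_rows", "arguments": {
  "increments": [
    [[0, 0, 0], [0, 0, 0.01]],
    [[0, 0, 0], [0, 0, 0.02]]
  ]
}}

```text
t: 19.9
tool_pos: [0.5874, 0.0666, 0.1076]
eef_rot: [179.9, 0.3, 80.1]
wrist_force: [2.0, -8.2, -0.4]
gripper_width: 0.0418
grip_force: 45.0
```

```bash
python3 m.py
```

```text
20.1 Mz 0.494 [0.48  0.483 0.504 0.543 0.463] F [ 3.2 -8.4 -0.9] j6 8.3 0.461
```

Emit:
{"name": "send_rows", "arguments": {
  "increments": [
    [[0, 0, 0], [0, 0, 0.01]],
    [[0, 0, 0], [0, 0, 0.02]]
  ]
}}

```text
t: 20.3
tool_pos: [0.5874, 0.0666, 0.1076]
eef_rot: [179.9, 0.3, 76.5]
wrist_force: [2.0, -8.2, -0.7]
gripper_width: 0.0417
grip_force: 45.0
```

```bash
python3 m.py
```

```text
20.5 Mz 0.317 [0.517 0.422 0.323 0.241 0.085] F [ 1.6 -8.5 -0.6] j6 11.9 0.123
```

That's the click: torque fell from 0.46 to about 0.1 N m. Release and lift.

Emit:
{"name": "send_rows", "arguments": {
  "increments": [
    [[0, 0, 0], [0, 0, 0]],
    [[0, 0, 0], [0, 0, 0]],
    [[0, 0, 0], [0, 0, 0]],
    [[0, 0, 0], [0, 0, 0]],
    [[0, 0, 0], [0, 0, 0]],
    [[0, 0, 0], [0, 0, 0]],
    [[0, 0, 0], [0, 0, 0]],
    [[0, 0, 0], [0, 0, 0]],
    [[0, 0, 0], [0, 0, 0]]
  ],
  "grip": 1
}}

```text
t: 21.4
tool_pos: [0.587, 0.0696, 0.1074]
eef_rot: [-180.0, -0.0, 76.5]
wrist_force: [-0.2, -0.8, -0.1]
gripper_width: 0.0942
grip_force: 0.0
```

Emit:
{"name": "send_rows", "arguments": {
  "increments": [
    [[0, 0, -0.1], [0, 0, 0]],
    [[0, 0, -0.3], [0, 0, 0]],
    [[0, 0, -0.5], [0, 0, 0]],
    [[-0.3, 0, -0.6], [0, 0, 0]],
    [[-0.6, 0, -0.6], [0, 0, 0]],
    [[-0.6, 0, -0.6], [0, 0, 0]],
    [[-0.6, 0, -0.6], [0, 0, 0]],
    [[-0.6, 0, -0.6], [0, 0, 0]]
  ]
}}

```text
t: 22.2
tool_pos: [0.5589, -0.0471, 0.2275]
eef_rot: [180.0, -0.0, 76.4]
wrist_force: [-0.2, -0.2, -0.6]
gripper_width: 0.0939
grip_force: 0.0
```

```bash
python3 - <<'E'
from h import *
im=eyes.camera("wrist");ob=robot.get_obs();print(ob["tool_pos"],ob["wrist_force"],ob["gripper_width"])
img=im[:,:,::-1].copy()
o=np.array([.5882,-.0013]);th=np.radians(90.9);R=np.array([[np.cos(th),-np.sin(th)],[np.sin(th),np.cos(th)]])
for x in (-.05,):
    for y in (.022,-.022):
        p=proj("wrist",[*(o+R@(x,y)),.043]);print(p);cv2.circle(img,(int(round(p[0])),int(round(p[1]))),1,(255,0,0),-1)
cv2.imwrite("pics/w5.png",img)
E
```

```text
[ 0.55894893 -0.0464537   0.22726382] [-0.31292568  0.18568716 -0.71427353] 0.09404784726366978
[327.42770092 226.94385693]
[366.54614676 217.01650984]
```

View pics/w5.png

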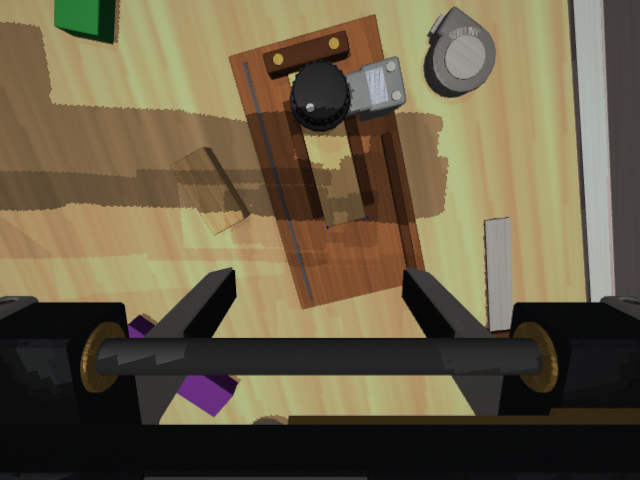

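The blank's back edge lies exactly on the predicted home corners at (327,227) and (367,217). It reaches the stop, the gripper is clear, and the bystanders in view haven't moved.

```bash
python3 -c "
from station import robot
print(robot.finish_job())"
```

```text
the job is handed in; nothing more can be done
None
```

I pushed the blank home against the stop, turned the knob clockwise to a single clutch click (torque fell from 0.46 to about 0.1 N m), let go, and handed the job in at about 22 s; no verdict came back.

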